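# Find the tin with the brass stamp and put it on the parcel scale

### The job

Three identical closed tins stand on the bench: one holds a heavy brass sole stamp, the other two only a light wooden blank. They look alike, so heft them to find the heavy one; put any light tin back upright where it stood, and stand the heavy one upright in the middle of the parcel scale's pan, lowering it gently so that the pan is never driven to the bottom of its travel. Do not leave a light tin on the scale, do not tip a tin over, and leave the sneaker, tape roll and paint bottle alone.

Things in the scene. Friction and masses are not known exactly. Their poses are not given: they have to be found in the camera images.
- tin_a: round closed aluminium tin with a flat lid, 60 mm diameter (lid 62), 54 mm tall, identical to the other two; 0.08 kg plus a loose block inside: a brass one (about 0.5 kg) in one of the three tins, a wooden one (about 0.03 kg) in each of the other two, and which tin holds the brass varies. Origin: centre of its underside, z up
- tin_b: round closed aluminium tin with a flat lid, 60 mm diameter (lid 62), 54 mm tall, identical to the other two; 0.08 kg plus a loose block inside: a brass one (about 0.5 kg) in one of the three tins, a wooden one (about 0.03 kg) in each of the other two, and which tin holds the brass varies. Origin: centre of its underside, z up
- tin_c: round closed aluminium tin with a flat lid, 60 mm diameter (lid 62), 54 mm tall, identical to the other two; 0.08 kg plus a loose block inside: a brass one (about 0.5 kg) in one of the three tins, a wooden one (about 0.03 kg) in each of the other two, and which tin holds the brass varies. Origin: centre of its underside, z up
- scale: base of the parcel scale, fixed to the bench: grey box 150 x 150 mm, its top 46 mm above the bench, the round steel pan above it. Origin: centre of its underside; x points away from its white front
- pan_top (a point): centre of the upper face of the scale's flat round steel pan, 140 mm diameter, 6 mm thick; 76 mm above the bench when empty
- pan (a joint): how far the sprung pan has sunk, m: 0 empty, at most 0.020, about 1.7 mm per N of load; a light tin sinks it 1 to 2 mm, the heavy one 7 to 10 mm
- sneaker: white sneaker on its sole, 300 mm long, 106 mm wide, 100 mm tall at the heel. Origin: middle of the underside; x towards the toe. Bystander
- tape: roll of tape lying flat, 90 mm diameter, 24 mm high. Origin: centre of its underside. Bystander
- paint: small white paint bottle with black cap, 36 mm diameter, 95 mm tall. Origin: centre of its underside. Bystander
Things that resemble listed ones, but are neither listed nor needed, are in the scene too. Leave any orange or purple look-alike of the tin_a alone.

How it is judged:
By the outcome, as a careful person would: the job done as asked, in the order asked, and still so for the second after the job is handed in, with the robot touching nothing.
It also fails if it takes over 54 s, if anything falls off the work surface, if the arm or the gripper's body presses on something with over 40 N, if the wrist force passes 120 N, or if a joint passes its speed limit or range.

### The arm

A 7-joint arm with a two-finger parallel gripper is mounted at the origin on the work surface. World frame = base frame: x ahead of the robot, y to its left, z up, the work surface at z = 0. Lengths are in m, angles in degrees, forces in N, time in s.
With the tool pointing down it reaches from about 0.425 to 0.925 m from the base axis. Payload 6.8 kg.
Tool frame: the origin (TCP) lies midway between the tips of the shut fingers; the grasp point (between the pads) lies 19 mm behind it; z points along the fingers, y is the line along which they close (so a half turn about z gives the same grasp; the last joint's range is limited). The gripper opens to 85 mm and grips with 20 to 120 N. Pads are 22 mm wide; open, the fingers measure 114 mm over their backs; the gripper's body (76 mm by 85 mm) begins 54 mm behind the grasp point. The pads swing forward as they close: fully open they stand 13 mm farther back than shut.
Start: joints at [-80.163, 27.33, 1.283, 89.118, -0.659, 63.558, -4.761], TCP at [0.186, 0.649, 0.206] pointing down, gripper open.
Joint ranges: [-169.35, 169.35], [-19.33, 120.38], [-80.79, 83.38], [13.8, 139.57], [-78.32, 258.32], [9.67, 109.79], [-169.56, 169.56]. Speed limits (degrees/s): [136.94, 136.94, 180, 180, 180, 180, 180].

### API

Orientations are given as a 3x3 rotation matrix whose columns are the frame's x, y, z axes.
In Python, from workcell import arm gives the robot as it stands. The module is installed in compiled form; this text tells all that it offers.
- The arm moves only by the shell command python3 -m crank 'ROWS'. ROWS is JSON, a list that holds one entry, the list of rows, each a list of 7 numbers: the turn, a rotation vector about the tool's x, y, z each as a share of 90 degrees, from -1 to 1, then the shift along the tool's x, y, z each as a share of 20 cm, from -1 to 1, then the finger opening in mm, from 0 to 85.4. A call has 1 to 12 rows; each row shifts and turns the commanded pose from where the row before left it, along the tool's axes as they then stand; what a row does not reach is not made up. A row lasts 1/12 s, in which the tool goes at most 41.7 mm and 7.16 degrees, less where a joint would pass 70% of its speed; a pose out of reach is approached as far as the arm can. A call with a number of a shift or a turn outside -1 to 1 is refused whole. A call with a gripper value outside its range is refused whole. The fingers move at their own pace and stop on an object; the grip force is fixed at half the most. Time passes only in rows, so rows that do not move let the fingers close. It gives the time, the measured TCP pose, the force, the opening and the grip force at its end, in the units of the state.
- arm.observe(): the state, without advancing time (a new reading comes with each control period).
- arm.read_camera(name): name is "scene" or "top" or "wrist"; returns a dict with "color" (420x560x3 uint8, blue, green, red), "depth" (420x560 float32, m along the optical axis (not along the pixel's ray), 0 where there is no reading), "camera_matrix" (3x3 intrinsics, pixels), "rvec" (rotation vector, rad) and "tvec" (3), from world to camera coordinates, as OpenCV has them. Camera axes: x right, y down, z forward; pixel columns grow to the right and rows downward; lengths in m; the calibration is good to about 2 mm. A picture is of the moment at which its call begins.
- arm.sign_off(): hands the job in; it is judged then, once.
The state is a dict: "clock": time; "joint_pos": joint angles; "joint_velocities": joint speeds; "joint_torque": joint torques, N m; "position": TCP position; "tool_rot": TCP orientation; "ft_force": force on the tool from outside, world axes, zero at the start; "moment": the same for the moment, N m; "opening": opening from 0.0 (shut) to 1.0 (fully open); "grip_force": force on a finger pad.
Only numpy, scipy, OpenCV 4.12 (cv2) and the standard library are available. Lean on these libraries where they do the work, as an engineer would, in place of code of your own. Each camera call takes 0.05 s, during which the arm holds its last target. There are 200 camera calls.

## Working session

There is one attempt and no reset: what is moved stays moved. The work goes in short steps, Python scripts to look and compute and a shell command to move; the robot and the scene stay as the last step left them, time stands still between calls to the robot, and variables do not carry over. Pictures are saved under pics/ and viewed, at most 10 in all, crops included, and the job is handed in when it is done.

```bash
mkdir -p pics; cat > h.py <<'E'
import numpy as np, cv2
from workcell import arm
def cam(n):
    c=arm.read_camera(n); R=cv2.Rodrigues(np.array(c["rvec"],float))[0]; t=np.array(c["tvec"],float).ravel()
    return c,R,t
def cloud(c,R,t):
    K=c["camera_matrix"]; d=c["depth"]; v,u=np.mgrid[:d.shape[0],:d.shape[1]]
    p=np.stack([(u-K[0,2])/K[0,0]*d,(v-K[1,2])/K[1,1]*d,d],-1)
    w=(p-t)@R; w[d==0]=np.nan; return w
def ray(c,R,t,u,v,z):
    K=c["camera_matrix"]; r=R.T@np.array([(u-K[0,2])/K[0,0],(v-K[1,2])/K[1,1],1]); o=-R.T@t
    return o+r*(z-o[2])/r[2]
E
python3 - <<'E'
from h import *
s=arm.observe(); print(s["clock"],s["position"],np.round(s["tool_rot"],3).tolist(),s["ft_force"],s["opening"])
for n in("scene","top"):
    c,R,t=cam(n); cv2.imwrite(f"pics/{n}0.png",c["color"]); np.savez(f"{n}0.npz",d=c["depth"],c=c["color"],K=c["camera_matrix"],R=R,t=t); print(n,-R.T@t,(c["depth"]>0).mean())
E
```

```text
0.0 [0.18625153 0.64811567 0.20472186] [[-0.961, 0.276, -0.0], [0.276, 0.961, -0.002], [-0.0, -0.002, -1.0]] [ 0.16404564 -0.02523674 -0.62092365] 1.0055600601753971
scene [ 1.10573528 -0.08418555  0.94863053] 0.9961904761904762
top [0.48176397 0.0101639  1.42801146] 0.9961181972789116
```

View pics/scene0.png

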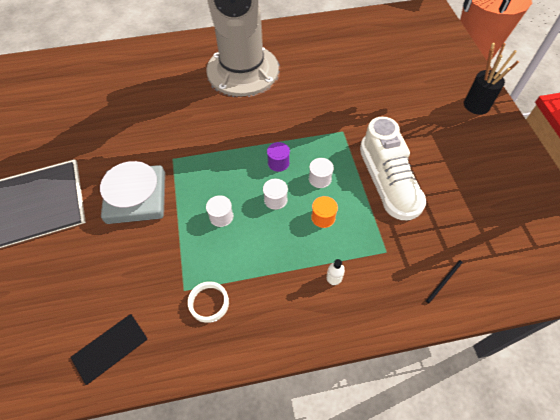

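View pics/top0.png

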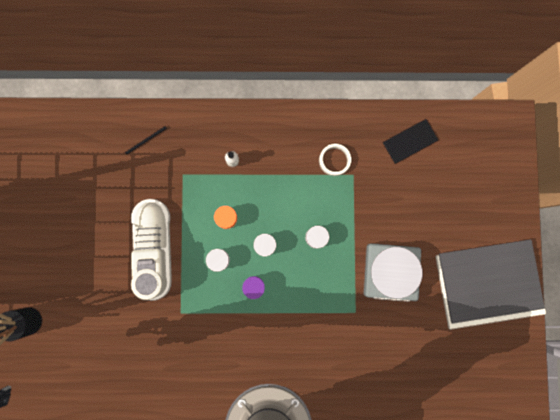

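The scene and top views show three white tins, top pixels (217,260), (265,245) and (317,237); in scene they are (320,172), (275,193) and (219,210). The look-alikes are orange (225,217) and purple (254,288) in top. The white tape roll at (335,159) and paint bottle at (232,158) could also be confused with the tins. The scale pan is at (397,273). I choose the three plain white/aluminium cylinders.

```bash
cat > m.py <<'E'
from h import *
V={}
for n in("scene","top"):
    z=np.load(f"{n}0.npz"); V[n]=(dict(color=z["c"],depth=z["d"],camera_matrix=z["K"]),z["R"],z["t"])
def blob(n,seed,zr,r=30):
    c,R,t=V[n]; w=cloud(c,R,t); hsv=cv2.cvtColor(c["color"],cv2.COLOR_BGR2HSV)
    m=((w[...,2]>zr[0])&(w[...,2]<zr[1])).astype(np.uint8)
    k,l,st,ce=cv2.connectedComponentsWithStats(m)
    i=l[seed[1],seed[0]]
    if i==0: return None
    p=w[l==i]; cs=cv2.findContours((l==i).astype(np.uint8),cv2.RETR_EXTERNAL,cv2.CHAIN_APPROX_NONE)[0]
    e=cv2.fitEllipse(max(cs,key=len)); zm=np.median(p[:,2])
    q=ray(c,R,t,*e[0],zm)
    return np.round(q,4),np.round(np.array(e[0]),1),np.round(np.ptp(p[:,:2],axis=0),3),e[0]
def tri(a,b):
    P=[];U=[]
    for n,u in(("top",a),("scene",b)):
        c,R,t=V[n]; P.append(c["camera_matrix"]@np.c_[R,t]); U.append(np.array(u,float))
    X=cv2.triangulatePoints(P[0],P[1],U[0],U[1]); return np.round((X[:3]/X[3]).ravel(),4)
O={"t1":((217,260),(320,166),(.044,.062)),"t2":((265,245),(275,186),(.044,.062)),"t3":((317,237),(219,203),(.044,.062)),
"orange":((225,217),(324,204),(.044,.062)),"purple":((254,288),(279,150),(.044,.062)),"pan":((397,273),(128,185),(.066,.09))}
for k,(a,b,zr) in O.items():
    A=blob("top",a,zr);B=blob("scene",b,zr)
    print(k,"top",A and A[:3],"scene",B and B[:3],"tri",tri(A[3],B[3]) if A and B else None)
c,R,t=V["top"]; w=cloud(c,R,t); print("mat z",np.round(w[290,200],3),"brush pot",np.round(w[322,20],3),np.round(w[20:,:][0,0],3))
m=(w[...,2]>.04); 
for nm,(u0,u1,v0,v1) in dict(shoe=(125,175,195,305),paint=(220,242,148,170),laptop=(435,550,235,330)).items():
    q=w[v0:v1,u0:u1][m[v0:v1,u0:u1]]; print(nm,q.size and (q.min(0).round(3),q.max(0).round(3)))
a=V["top"][0]["color"][200:305,200:345]; b=V["scene"][0]["color"][140:240,195:345]
cv2.imwrite("pics/crop.png",np.hstack([cv2.resize(a,(400,300)),cv2.resize(b,(400,300))]))
E
python3 m.py
```

```text
t1 top (array([0.472 , 0.1413, 0.0524]), array([216.7, 259.5]), array([0.058, 0.061])) scene (array([0.4733, 0.1411, 0.0544]), array([320.6, 167.8]), array([0.062, 0.06 ])) tri [0.472  0.1414 0.0525]
t2 top (array([0.5138, 0.0091, 0.0531]), array([264.4, 244.4]), array([0.058, 0.059])) scene (array([0.5153, 0.0098, 0.0543]), array([274.5, 189.2]), array([0.061, 0.061])) tri [0.5138 0.0095 0.0522]
t3 top (array([ 0.536 , -0.1389,  0.0526]), array([317.4, 236.4]), array([0.059, 0.06 ])) scene (array([ 0.5375, -0.1378,  0.0543]), array([217.9, 206.4]), array([0.063, 0.061])) tri [ 0.5361 -0.1385  0.0521]
orange top (array([0.5919, 0.1198, 0.0526]), array([224.8, 216.4]), array([0.06 , 0.059])) scene (array([0.5933, 0.1198, 0.0546]), array([324. , 207.4]), array([0.062, 0.062])) tri [0.592  0.1201 0.0523]
purple top (array([0.3953, 0.0406, 0.0526]), array([253. , 287.4]), array([0.058, 0.061])) scene (array([0.3972, 0.0407, 0.0544]), array([277.5, 151.6]), array([0.065, 0.06 ])) tri [0.3952 0.0408 0.052 ]
pan top (array([ 0.4373, -0.3521,  0.0744]), array([396.3, 272. ]), array([0.137, 0.139])) scene (array([ 0.4399, -0.3514,  0.0759]), array([127.6, 184.1]), array([0.143, 0.138])) tri [ 0.4372 -0.3526  0.0723]
mat z [0.385 0.193 0.003] brush pot [0.309 0.652 0.097] [ 1.291  0.917 -0.221]
shoe (array([0.367, 0.283, 0.04 ]), array([0.633, 0.374, 0.112]))
paint (array([0.742, 0.086, 0.041]), array([0.776, 0.12 , 0.098]))
laptop 0
```

View pics/crop.png

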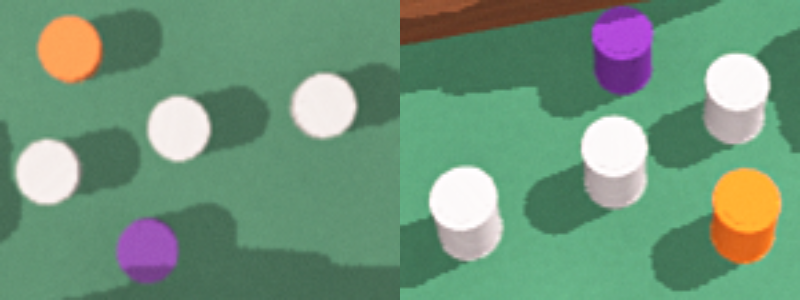

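The crop confirms the picks: three plain white lidded tins, with the orange and purple ones clearly separate. All tops come out at 52–54 mm and about 60 mm wide, and the pan is at 72–76 mm and about 140 mm wide, so the sizes match. The tins are A (0.472, 0.141), B (0.514, 0.009) and C (0.536, −0.138). The pan is at (0.438, −0.352).

```bash
python3 -m crank '[[[0,0,0,-0.052,-0.183,0,85],[0,0,0,-0.052,-0.183,0,85],[0,0,0,-0.052,-0.183,0,85],[0,0,0,-0.147,-0.115,0,85],[0,0,0,-0.147,-0.115,0,85],[0,0,0,-0.147,-0.115,0,85],[0,0,0,-0.147,-0.115,0,85],[0,0,0,-0.147,-0.115,0,85],[0,0,0,-0.147,-0.115,0,85],[0,0,0,-0.147,-0.115,0,85],[0,0,0,-0.147,-0.115,0,85],[0,0,0,-0.147,-0.115,0,85]]]'
cat > go.py <<'E'
from h import *; import sys
s=arm.observe(); R=np.array(s["tool_rot"]); d=np.array([float(a) for a in sys.argv[1:4]])-s["position"]
print(s["clock"],np.round(s["position"],4),"F",np.round(s["ft_force"],2),"open",round(s["opening"],3),"grip",np.round(s["grip_force"],1),"\nR",np.round(R,3).tolist(),"\nunits",np.round(R.T@d/.2,3))
E
python3 go.py .4725 .1415 .204
```

```text
clock: 1.1
position: [0.3838, 0.2608, 0.2056]
tool_rot: [[-0.961, 0.276, -0.0], [0.276, 0.961, 0.0], [0.0, 0.0, -1.0]]
ft_force: [-0.0, 0.1, -0.2]
opening: 0.992
grip_force: 0.0
1.1 [0.3838 0.2608 0.2056] F [-0.03  0.14 -0.18] open 0.992 grip 0.0 
R [[-0.961, 0.276, -0.0], [0.276, 0.961, 0.0], [0.0, 0.0, -1.0]] 
units [-0.591 -0.451  0.008]
```

```bash
python3 -m crank '[[[0,0,0,-0.148,-0.113,0,85],[0,0,0,-0.148,-0.113,0,85],[0,0,0,-0.148,-0.113,0,85],[0,0,0,-0.148,-0.113,0,85],[0,0,0,0,0,0.15,85],[0,0,0,0,0,0.15,85],[0,0,0,0,0,0.15,85],[0,0,0,0,0,0.12,85],[0,0,0,0,0,0,85]]]'
python3 go.py .4725 .1415 .012
python3 -c "
from h import *
c,R,t=cam('wrist');cv2.imwrite('pics/w1.png',c['color'])"
```

```text
clock: 1.85
position: [0.4685, 0.1416, 0.0876]
tool_rot: [[-0.961, 0.276, -0.008], [0.276, 0.961, -0.004], [0.006, -0.006, -1.0]]
ft_force: [-1.4, 0.3, -0.3]
opening: 0.995
grip_force: 0.0
1.85 [0.4685 0.1416 0.0876] F [-1.38  0.33 -0.33] open 0.995 grip 0.0 
R [[-0.961, 0.276, -0.008], [0.276, 0.961, -0.004], [0.006, -0.006, -1.0]] 
units [-0.022  0.007  0.378]
```

View pics/w1.png

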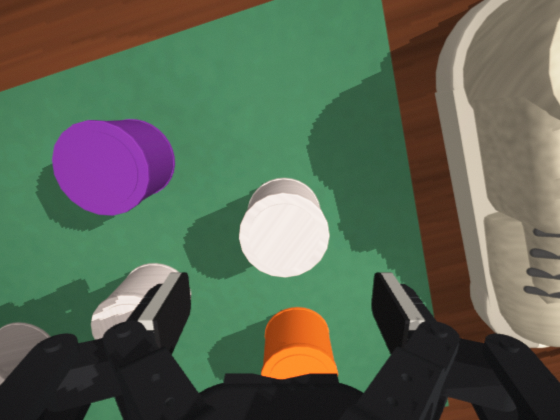

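The wrist view shows tin A at (285,235), centred between the fingers (pads at about x = 180 and 380). Purple, orange and tin B are outside the fingers' path.

```bash
python3 -m crank '[[[0,0,0,-0.008,0.003,0.13,85],[0,0,0,-0.008,0.003,0.13,85],[0,0,0,0,0,0.09,85],[0,0,0,0,0,0.03,85],[0,0,0,0,0,0,50],[0,0,0,0,0,0,50],[0,0,0,0,0,0,50],[0,0,0,0,0,0,50],[0,0,0,0,0,0,50],[0,0,0,0,0,0,50]]]'
python3 go.py .4725 .1415 .012
```

```text
clock: 2.73
position: [0.4763, 0.1432, 0.0179]
tool_rot: [[-0.961, 0.277, 0.002], [0.277, 0.961, 0.001], [-0.001, 0.001, -1.0]]
ft_force: [-2.8, -1.2, 7.1]
opening: 0.691
grip_force: 62.5
2.7333 [0.4763 0.1432 0.0179] F [-2.78 -1.23  7.09] open 0.691 grip 62.5 
R [[-0.961, 0.277, 0.002], [0.277, 0.961, 0.001], [-0.001, 0.001, -1.0]] 
units [ 0.016 -0.013  0.03 ]
```

```bash
python3 -m crank '[[[0,0,0,0,0,-0.06,50],[0,0,0,0,0,-0.1,50],[0,0,0,0,0,-0.06,50],[0,0,0,0,0,0,50],[0,0,0,0,0,0,50],[0,0,0,0,0,0,50]]]'
python3 go.py .4725 .1415 .012; python3 -m crank '[[[0,0,0,0,0,0,50]]]'
```

```text
clock: 3.23
position: [0.4749, 0.1433, 0.0596]
tool_rot: [[-0.961, 0.276, -0.0], [0.276, 0.961, 0.0], [0.0, -0.0, -1.0]]
ft_force: [-1.0, 0.3, -5.5]
opening: 0.687
grip_force: 67.1
3.2333 [0.4749 0.1433 0.0596] F [-1.02  0.28 -5.55] open 0.687 grip 67.1 
R [[-0.961, 0.276, -0.0], [0.276, 0.961, 0.0], [0.0, -0.0, -1.0]] 
units [ 0.009 -0.012  0.238]
clock: 3.32
position: [0.4747, 0.1431, 0.0591]
tool_rot: [[-0.961, 0.276, -0.001], [0.276, 0.961, -0.0], [0.001, -0.001, -1.0]]
ft_force: [-0.1, -0.5, -5.9]
opening: 0.686
grip_force: 67.1
```

The lift force is about −5.7 N (0.58 kg), so tin A is the heavy one. I'm taking it to the scale.

```bash
python3 -m crank '[[[0,0,0,0,0,-0.1,50],[0,0,0,0,0,-0.15,50],[0,0,0,0,0,-0.15,50],[0,0,0,0,0,-0.08,50],[0,0,0,-0.017,-0.082,0,50],[0,0,0,-0.034,-0.165,0,50],[0,0,0,-0.034,-0.165,0,50],[0,0,0,-0.034,-0.165,0,50],[0,0,0,-0.034,-0.165,0,50],[0,0,0,-0.034,-0.165,0,50],[0,0,0,-0.034,-0.165,0,50],[0,0,0,-0.034,-0.165,0,50]]]'
python3 go.py .4385 -.352 .155
```

```text
clock: 4.32
position: [0.4549, -0.1101, 0.155]
tool_rot: [[-0.961, 0.276, -0.002], [0.276, 0.961, 0.0], [0.002, -0.0, -1.0]]
ft_force: [0.8, -0.9, -6.2]
opening: 0.686
grip_force: 68.0
4.3167 [ 0.4549 -0.1101  0.155 ] F [ 0.77 -0.88 -6.25] open 0.686 grip 68.0 
R [[-0.961, 0.276, -0.002], [0.276, 0.961, 0.0], [0.002, -0.0, -1.0]] 
units [-0.255 -1.185 -0.   ]
```

```bash
python3 -m crank '[[[0,0,0,-0.035,-0.165,0,50],[0,0,0,-0.035,-0.165,0,50],[0,0,0,-0.035,-0.165,0,50],[0,0,0,-0.035,-0.165,0,50],[0,0,0,-0.035,-0.165,0,50],[0,0,0,-0.035,-0.165,0,50],[0,0,0,-0.03,-0.12,0,50],[0,0,0,-0.015,-0.06,0,50],[0,0,0,0,0,0,50],[0,0,0,0,0,0,50],[0,0,0,0,0,0,50]]]'
python3 go.py .4385 -.352 .11
python3 -c "
from h import *
c,R,t=cam('scene');w=cloud(c,R,t);a=c['color'][90:240,40:240]
c,R,t=cam('wrist');b=c['color']
cv2.imwrite('pics/s2.png',np.hstack([cv2.resize(a,(400,300)),cv2.resize(b,(400,300))]))"
```

```text
clock: 5.23
position: [0.4405, -0.3458, 0.1548]
tool_rot: [[-0.961, 0.275, -0.001], [0.275, 0.961, 0.002], [0.002, 0.001, -1.0]]
ft_force: [0.4, 0.4, -4.7]
opening: 0.685
grip_force: 68.0
5.2333 [ 0.4405 -0.3458  0.1548] F [ 0.4   0.36 -4.66] open 0.685 grip 68.0 
R [[-0.961, 0.275, -0.001], [0.275, 0.961, 0.002], [0.002, 0.001, -1.0]] 
units [ 0.    -0.033  0.224]
```

View pics/s2.png

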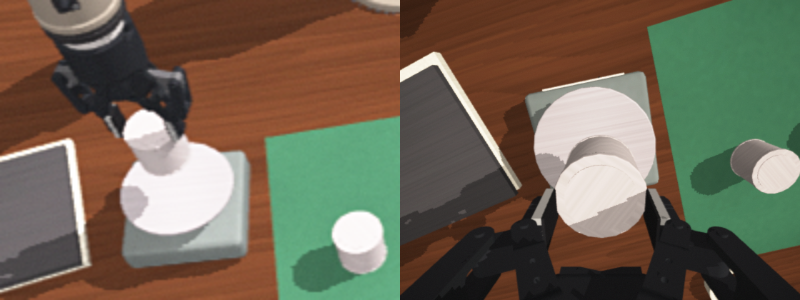

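The tin is held upright between the pads above the pan (crop: tin at about (150,135), pan below at (178,188)). Next I lower it to just above the pan, then go down in small steps.

```bash
python3 -m crank '[[[0,0,0,0,-0.02,0.05,50],[0,0,0,0,-0.013,0.08,50],[0,0,0,0,0,0.06,50],[0,0,0,0,0,0.04,50],[0,0,0,0,0,0.015,50],[0,0,0,0,0,0,50],[0,0,0,0,0,0,50],[0,0,0,0,0,0,50]]]'; python3 -m crank '[[[0,0,0,0,0,0.012,50],[0,0,0,0,0,0.012,50],[0,0,0,0,0,0.012,50],[0,0,0,0,0,0,50],[0,0,0,0,0,0,50],[0,0,0,0,0,0,50]]]'
python3 go.py .4385 -.352 .0915
```

```text
clock: 6.0
position: [0.4392, -0.3542, 0.1073]
tool_rot: [[-0.961, 0.276, 0.001], [0.276, 0.961, -0.001], [-0.001, -0.0, -1.0]]
ft_force: [0.7, 0.4, -5.6]
opening: 0.684
grip_force: 68.0
clock: 6.5
position: [0.4387, -0.354, 0.0995]
tool_rot: [[-0.961, 0.276, -0.0], [0.276, 0.961, 0.0], [0.0, 0.0, -1.0]]
ft_force: [-0.4, 0.1, -4.9]
opening: 0.684
grip_force: 68.0
6.5 [ 0.4387 -0.354   0.0995] F [-0.44  0.1  -4.92] open 0.684 grip 68.0 
R [[-0.961, 0.276, -0.0], [0.276, 0.961, 0.0], [0.0, 0.0, -1.0]] 
units [0.004 0.009 0.04 ]
```

```bash
python3 -m crank '[[[0,0,0,0,0,0.01,50],[0,0,0,0,0,0.01,50],[0,0,0,0,0,0.01,50],[0,0,0,0,0,0.01,50],[0,0,0,0,0,0,50],[0,0,0,0,0,0,50],[0,0,0,0,0,0,50]]]'; python3 -m crank '[[[0,0,0,0,0,0.01,50],[0,0,0,0,0,0.01,50],[0,0,0,0,0,0,50],[0,0,0,0,0,0,50],[0,0,0,0,0,0,50]]]'
```

```text
clock: 7.08
position: [0.4388, -0.3539, 0.0916]
tool_rot: [[-0.961, 0.276, 0.0], [0.276, 0.961, 0.0], [-0.0, 0.0, -1.0]]
ft_force: [-0.3, -0.0, -3.9]
opening: 0.685
grip_force: 68.2
clock: 7.5
position: [0.4389, -0.354, 0.0876]
tool_rot: [[-0.961, 0.276, 0.0], [0.276, 0.961, -0.0], [-0.0, -0.0, -1.0]]
ft_force: [0.3, 1.1, -1.6]
opening: 0.683
grip_force: 68.4
```

```bash
python3 -m crank '[[[0,0,0,0,0,0.009,50],[0,0,0,0,0,0.009,50],[0,0,0,0,0,0,50],[0,0,0,0,0,0,50],[0,0,0,0,0,0,50],[0,0,0,0,0,0,50]]]'; python3 -m crank '[[[0,0,0,0,0,0,62],[0,0,0,0,0,0,66],[0,0,0,0,0,0,75],[0,0,0,0,0,0,85],[0,0,0,0,0,0,85],[0,0,0,0,0,0,85],[0,0,0,0,0,0,85]]]'
```

```text
clock: 8.0
position: [0.4389, -0.354, 0.084]
tool_rot: [[-0.961, 0.276, 0.0], [0.276, 0.961, -0.0], [-0.0, -0.0, -1.0]]
ft_force: [0.2, 0.8, 1.5]
opening: 0.687
grip_force: 68.6
clock: 8.58
position: [0.4387, -0.3539, 0.0839]
tool_rot: [[-0.961, 0.276, -0.0], [0.276, 0.961, 0.0], [0.0, -0.0, -1.0]]
ft_force: [-0.1, -0.4, 0.2]
opening: 0.991
grip_force: 0.0
```

Released with almost no load on the wrist. Next I retreat straight up, then back clear, and look.

```bash
python3 -m crank '[[[0,0,0,0,0,-0.05,85],[0,0,0,0,0,-0.1,85],[0,0,0,0,0,-0.15,85],[0,0,0,0,0,-0.17,85],[0,0,0,0,0,-0.17,85],[0,0,0,0,0.17,-0.05,85],[0,0,0,0,0.17,0,85],[0,0,0,0,0.17,0,85],[0,0,0,0,0.17,0,85],[0,0,0,0,0.17,0,85],[0,0,0,0,0.08,0,85],[0,0,0,0,0,0,85]]]'
python3 - <<'E'
from h import *
out=[]
for n in("scene","top"):
    c,R,t=cam(n); w=cloud(c,R,t)
    m=(w[...,2]>.105)&(w[...,2]<.135)&(w[...,1]<-.28)&(w[...,1]>-.43)&(w[...,0]>.36)&(w[...,0]<.52)
    p=w[m]; print(n,"tin top",m.sum(),np.median(p,0).round(4),np.ptp(p,axis=0).round(3))
    m=(w[...,2]>.055)&(w[...,2]<.085)&(np.hypot(w[...,0]-.438,w[...,1]+.352)<.068); print("pan z",np.median(w[m][:,2]).round(4))
    out.append(c["color"])
cv2.imwrite("pics/end.png",np.hstack([cv2.resize(o,(400,300)) for o in out]))
E
python3 go.py .4 0 .2
```

```text
clock: 9.58
position: [0.4916, -0.1704, 0.2224]
tool_rot: [[-0.963, 0.269, 0.001], [0.269, 0.963, 0.002], [-0.0, 0.002, -1.0]]
ft_force: [0.7, 0.4, 0.3]
opening: 0.996
grip_force: 0.0
scene tin top 503 [ 0.4398 -0.3506  0.121 ] [0.062 0.061 0.021]
pan z 0.0672
top tin top 276 [ 0.4311 -0.3623  0.1203] [0.061 0.045 0.015]
pan z 0.0658
9.6833 [ 0.4901 -0.1751  0.2225] F [-0.89 -0.89 -0.38] open 0.998 grip 0.0 
R [[-0.961, 0.275, 0.001], [0.275, 0.961, -0.0], [-0.001, -0.0, -1.0]] 
units [0.674 0.718 0.112]
```

View pics/end.png

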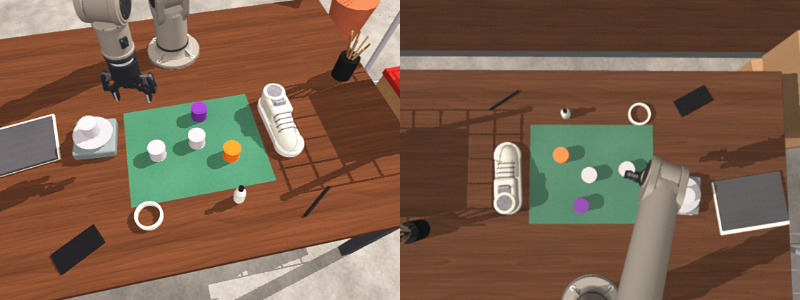

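The tin stands upright on the pan (scene crop (94,128)), within about 2 mm of its centre. The pan has sunk about 9 mm, which matches the heavy tin. The other tins and the bystanders haven't moved.

```bash
python3 -m crank '[[[0,0,0,0,0,0,85],[0,0,0,0,0,0,85],[0,0,0,0,0,0,85]]]'; python3 -c "
from workcell import arm; print(arm.sign_off())"
```

```text
clock: 9.93
position: [0.4896, -0.1766, 0.222]
tool_rot: [[-0.96, 0.279, 0.0], [0.279, 0.96, -0.0], [-0.0, -0.0, -1.0]]
ft_force: [-0.2, -0.1, -0.3]
opening: 0.993
grip_force: 0.0
the job is handed in; nothing more can be done
None
```

The first tin I hefted was the heavy one (about 0.58 kg); it now stands upright within about 2 mm of the pan's centre, with the pan sunk about 9 mm. I never touched the two light tins or the bystanders, and handed the job in at about 10 s.

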